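# Prop open the slide warmer

## Robot

A 6-joint arm with a two-finger parallel gripper is mounted at the origin on the work surface. World frame = base frame: x ahead of the robot, y to its left, z up, the work surface at z = 0. Lengths are in m, angles in rad, forces in N, time in s.
With the tool pointing down it reaches from about 0.35 to 0.975 m from the base axis. Payload 4.9 kg.
Tool frame: the origin (TCP) lies midway between the tips of the shut fingers; the grasp point (between the pads) lies 19 mm behind it; z points along the fingers, y is the line along which they close (so a half turn about z gives the same grasp; the last joint's range is limited). The gripper opens to 85 mm and grips with 20 to 120 N. Pads are 22 mm wide; open, the fingers measure 114 mm over their backs; the gripper's body (76 mm by 85 mm) begins 54 mm behind the grasp point. The pads swing forward as they close: fully open they stand 13 mm farther back than shut.
Start: joints at [-0.119, 0.053, 1.613, -0, 1.476, -0.119], TCP at [0.625, 0, 0.231] pointing down, gripper open.
Joint ranges: [-3.01, 3.01], [-1.01, 2.22], [0.06, 2.58], [-1.02, 4.17], [0.09, 2.62], [-3.14, 3.14]. Speed limits (rad/s): [2.57, 2.57, 3.14, 3.14, 3.14, 3.14].

## Interface

Orientations are given as a rotation vector (axis times angle).
In Python, from station import ctrl, optics, job gives the robot as it stands.
- The arm moves only by the shell command python3 -m jog 'ROWS' [OPENING] [FORCE]. ROWS is JSON, a list of rows, each a list of 2 entries, a list of its own where there are three numbers: the shift along the tool's x, y, z in m, then the turn, a rotation vector about the tool's x, y, z in rad. A call has 1 to 5 rows; each row is the pose to reach, as a shift and turn from the pose commanded when the call began, along the tool's axes at that moment; what a row does not reach only later rows make up. A row lasts 1/10 s, in which the tool goes at most 50 mm and 8.59 degrees, less where a joint would pass 70% of its speed; a pose out of reach is approached as far as the arm can. A call with a gripper value outside its range is refused whole. OPENING is the opening, from 0 (shut) to 1 (fully open), set as the call begins (- or left out, the last holds). The fingers move at their own pace and stop on an object; FORCE is the grip in N (left out, the last holds). Time passes only in rows, so rows that repeat a pose let the fingers close. It gives the time, the measured TCP pose, the force, the opening and the grip force at its end, in the units of the state.
- ctrl.get_obs(): the state, without advancing time (a new reading comes with each control period).
- optics.get_image(name): name is "scene" or "side" or "wrist"; returns a dict with "image" (480x640x3 uint8, blue, green, red), "fx", "fy", "cx", "cy" (pixels), "rvec" (rotation vector, rad) and "tvec" (3), from world to camera coordinates, as OpenCV has them; the wrist camera has in their place "mount" (4x4, takes a point from camera to tool coordinates, whose origin is the TCP and whose axes are the flange's). Camera axes: x right, y down, z forward; pixel columns grow to the right and rows downward; lengths in m; the calibration is good to about 2 mm. A picture is of the moment at which its call begins: read the wrist's pose just before it. There is no depth.
- job.finish_job(): hands the job in; it is judged then, once.
The state is a dict: "t": time; "q": joint angles; "dq": joint speeds; "effort": joint torques, N m; "tool_pos": TCP position; "tool_rot": TCP orientation; "contact_force": force on the tool from outside, world axes, zero at the start; "wrist_torque": the same for the moment, N m; "opening": finger opening in m; "grip_force": force on a finger pad.
Only numpy, scipy, OpenCV 4.12 (cv2) and the standard library are available. Lean on these libraries where they do the work, as an engineer would, in place of code of your own. Each camera call takes 0.05 s, during which the arm holds its last target. There are 200 camera calls.

## Task

Raise the clear-windowed lid of the slide warmer by its bar handle, then press the knuckle of the folding stay beside it down through straight until it stops, so that the stay is locked and the lid stands up by itself. The lidded grey slide box without a stay is not the one.

Things in the scene. Friction and masses are not known exactly. Their poses are not given: they have to be found in the camera images.
- warmer: Slide warmer: fixed grey bench instrument, 320 mm wide (y), 268 deep, deck 80 mm high; a white framed clear lid 200 x 140 mm lies on the deck. Origin: on the table under its middle; x away from the robot side, y left. Lid hinge axis: parallel to y at x = 80 mm, z = 90 mm. Lid spans y -60 to 140 mm.
- lid_handle (a point): Centre of the lid's round steel bar handle, 12 mm thick, 100 mm long, along y, on two raked arms; grip it across from above. Closed: at warmer x -100, y 40, z 140 mm, which is 38 mm above the lid's top and 40 mm in front of its edge, fingers free all round. It circles the hinge axis; held at about 30 N it turns in the fingers, so the tool can stay pointing down.
- lid (a joint): Opening angle of the lid, rad: 0 closed and flat, growing as the front edge rises; 1.40 is as far as the stay allows, about 1.38 when it is locked. The lid weighs about 0.3 kg (varies). Let go above 1.25, its stiff hinge holds it for the time being; let go below 0.7 it falls shut.
- stay_knuckle (a point): Centre of the folding stay's middle pivot: dark steel barrel, 20 mm diameter, 44 mm long along y, at warmer y -125 mm, where two flat 70 mm links meet. Lid closed: links stand like a tent, knuckle on top. Lid at 1.3: press it some 20 mm down, drifting 10 mm to +x. Locked: at warmer x 8, z 108 mm. Pressing takes under 12 N with the lid at 1.3 or more. Free above and at its outer side.
- stay (a joint): Bend of the stay's knuckle, rad: 0 folded (lid closed), 1.75 when both links are in line, 1.95 at the stop just past straight, where the stay is locked and the lid can no longer close. It gets past straight when the knuckle is pressed down with the lid raised.

How it is judged:
By the outcome, as a careful person would: the job done as asked, in the order asked, and still so for the second after the job is handed in, with the robot touching nothing.
It also fails if it takes over 51 s, if anything falls off the work surface, if the arm or the gripper's body presses on something with over 40 N, if the wrist force passes 120 N, or if a joint passes its speed limit or range.

## Working session

There is one attempt and no reset: what is moved stays moved. The work goes in short steps, Python scripts to look and compute and a shell command to move; the robot and the scene stay as the last step left them, time stands still between calls to the robot, and variables do not carry over. Pictures are saved under pics/ and viewed, at most 10 in all, crops included, and the job is handed in when it is done.

```bash
mkdir -p pics; python3 - <<'E'
from station import ctrl, optics
import cv2,numpy as np
o=ctrl.get_obs();print(o['t'],o['tool_pos'],o['tool_rot'],o['opening'])
for n in ['scene','side']:
    d=optics.get_image(n);cv2.imwrite(f'pics/{n}0.png',d['image']);print(n,d['fx'],d['fy'],d['cx'],d['cy'],d['rvec'],d['tvec'])
E
```

```text
0.0 [6.24379447e-01 6.69514737e-05 2.30059426e-01] [-2.22032094e+00 -2.22029473e+00  2.01023255e-03] 0.08526732346554315
scene 613.9354153586864 613.9354153586864 315.8943573817726 246.2449811355776 [ 1.48590355  2.14690794 -0.80619529] [ 0.2326716  -0.31943367  1.24473755]
side 528.7598066368679 528.7598066368679 313.9491688272879 233.28899354548687 [ 0.96099583 -2.45027233  1.08949659] [0.37878553 0.34990217 0.47175681]
```

View pics/scene0.png

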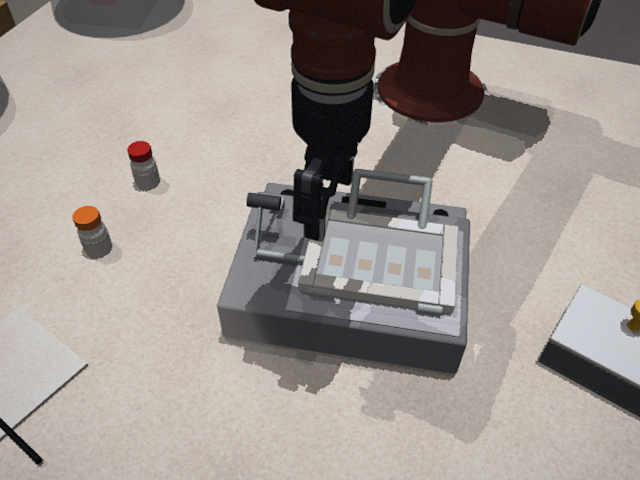

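View pics/side0.png

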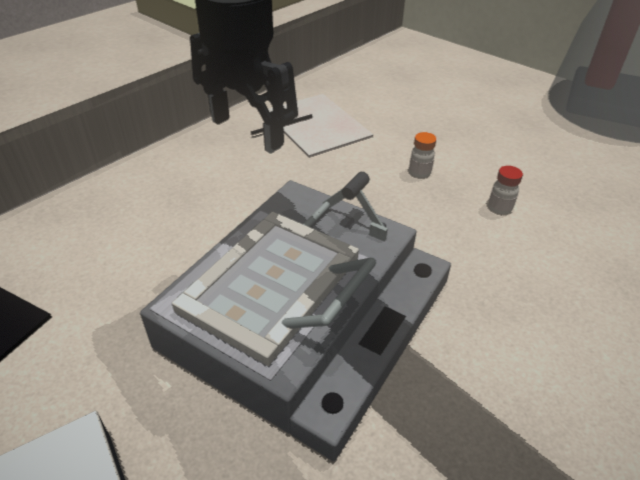

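Scene: handle bar runs (357,173) to (431,181), knuckle barrel (249,200) to (284,202). Side: bar runs (371,263) to (330,318), barrel (348,190) to (366,178). I'll fit the warmer pose from these.

```bash
cat > h.py <<'E'
import numpy as np,cv2
from scipy.optimize import least_squares
C={'scene':(613.935,315.894,246.245,[1.48590355,2.14690794,-.80619529],[.2326716,-.31943367,1.24473755]),
'side':(528.76,313.949,233.289,[.96099583,-2.45027233,1.08949659],[.37878553,.34990217,.47175681])}
def proj(n,P):
    f,cx,cy,r,t=C[n];K=np.array([[f,0,cx],[0,f,cy],[0,0,1.]])
    return cv2.projectPoints(np.array(P,float).reshape(-1,3),np.array(r),np.array(t),K,None)[0][:,0]
def w2(p,P):
    c,s=np.cos(p[2]),np.sin(p[2]);P=np.atleast_2d(P)
    return np.c_[p[0]+c*P[:,0]-s*P[:,1],p[1]+s*P[:,0]+c*P[:,1],P[:,2]]
E
python3 - <<'E'
from h import *
H=[[-.1,-.01,.14],[-.1,.09,.14]]
obs={'scene':[(357,173),(431,181),(266,201)],'side':[(371,263),(330,318),(357,185)]}
def r(p):
    P=w2(p,H+[[p[3],-.125,p[4]]])
    return np.concatenate([(proj(n,P)-obs[n]).ravel() for n in obs])
s=least_squares(r,[.65,0,0,-.05,.15],loss='soft_l1');p=s.x
print(p.round(4));print(r(p).round(1));print('handle',w2(p,[-.1,.04,.14]),'kn',w2(p,[p[3],-.125,p[4]]),'hinge',w2(p,[.08,.04,.09]))
print(proj('scene',w2(p,[[.134,-.16,.08],[.134,.16,.08],[.134,.16,0]])))
E
```

```text
[ 0.5411  0.0097  0.2025 -0.02    0.1439]
[ 0.2 -0.9 -2.7 -1.2 -0.4 -0.8  0.  -1.6 -2.2  1.9 -0.8  0.7]
handle [[0.43510771 0.0288038  0.14      ]] kn [[ 0.54665244 -0.11673624  0.14388196]] hinge [[0.61142972 0.06500531 0.09      ]]
[[215.83685368 317.73488854]
 [472.59079866 352.35198596]
 [460.58697557 384.80429199]]
```

```bash
python3 -m jog '[[[0.006,-0.038,0],[0,0,-0.04]],[[0.012,-0.076,0],[0,0,-0.08]],[[0.018,-0.114,0],[0,0,-0.12]],[[0.024,-0.152,0],[0,0,-0.16]],[[0.029,-0.19,0],[0,0,-0.2]]]' 1 30
python3 -m jog '[[[0,0,0],[0,0,0]],[[0,0,0],[0,0,0]]]'
python3 - <<'E'
from h import *
from station import ctrl, optics
from scipy.spatial.transform import Rotation as R
o=ctrl.get_obs();d=optics.get_image('wrist');M=np.array(d['mount']);print(M.round(3),d['fx'],d['cx'],d['cy'])
T=np.eye(4);T[:3,:3]=R.from_rotvec(o['tool_rot']).as_matrix();T[:3,3]=o['tool_pos']
np.save('Tw.npy',T@M);im=d['image']
p=[.5411,.0097,.2025]
V=np.linalg.inv(T@M)
for q in w2(p,[[-.1,-.01,.14],[-.1,.09,.14],[-.02,-.147,.1439],[-.02,-.103,.1439]]):
    c=V@np.r_[q,1];print(d['fx']*c[0]/c[2]+d['cx'],d['fy']*c[1]/c[2]+d['cy'])
cv2.imwrite('pics/w1.png',im)
E
```

```text
t: 0.6
tool_pos: [0.4332, 0.0293, 0.2305]
tool_rot: [-1.986, -2.433, 0.001]
contact_force: [0.3, -0.1, 0.9]
opening: 0.0854
grip_force: 0.0
t: 0.8
tool_pos: [0.4346, 0.0291, 0.2312]
tool_rot: [1.988, 2.431, 0.001]
contact_force: [0.1, 0.3, 0.3]
opening: 0.085
grip_force: 0.0
[[-0.    -0.958 -0.288  0.072]
 [ 1.    -0.    -0.     0.   ]
 [ 0.    -0.288  0.958 -0.143]
 [ 0.     0.     0.     1.   ]] 432.10644288487094 322.8027021031083 243.90430129402807
323.66415157897893 327.2202310176639
323.27711723777537 158.11157558521785
441.25355123981296 510.5663838379947
446.3957289346181 458.06833247647137
```

View pics/w1.png

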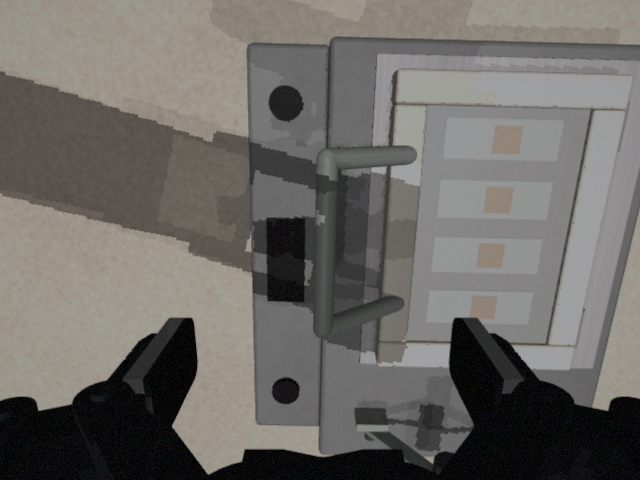

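Wrist view: bar runs (325,157) to (323,333), within a few px of the prediction. I'll descend and grip.

```bash
python3 -m jog '[[[0,0,0.03],[0,0,0]],[[0,0,0.06],[0,0,0]],[[0,0,0.085],[0,0,0]],[[0,0,0.1],[0,0,0]],[[0,0,0.11],[0,0,0]]]' 1 30
python3 -m jog '[[[0,0,0],[0,0,0]],[[0,0,0],[0,0,0]],[[0,0,0],[0,0,0]],[[0,0,0],[0,0,0]],[[0,0,0],[0,0,0]]]' 0 30
python3 -m jog '[[[0,0,0],[0,0,0]],[[0,0,0],[0,0,0]],[[0,0,0],[0,0,0]],[[0,0,0],[0,0,0]],[[0,0,0],[0,0,0]]]'
python3 - <<'E'
import numpy as np
a=np.arctan2(.05,-.18);r=np.hypot(.18,.05)
for t in np.arange(0,1.36,.07): print(round(t,2),round(r*np.cos(a-t)+.18,4),round(-(r*np.sin(a-t)-.05),4))
E
```

```text
t: 1.35
tool_pos: [0.435, 0.0288, 0.1195]
tool_rot: [-1.988, -2.43, 0.003]
contact_force: [-0.1, -0.1, 0.5]
opening: 0.0853
grip_force: 0.0
t: 1.85
tool_pos: [0.4356, 0.029, 0.1221]
tool_rot: [1.988, 2.431, 0.002]
contact_force: [2.0, -0.3, 1.0]
opening: 0.0122
grip_force: 3.1
t: 2.35
tool_pos: [0.4358, 0.029, 0.1222]
tool_rot: [1.988, 2.431, 0.002]
contact_force: [3.8, 0.6, 5.0]
opening: 0.0104
grip_force: 29.5
0.0 -0.0 -0.0
0.07 0.0039 -0.0125
0.14 0.0087 -0.0246
0.21 0.0144 -0.0364
0.28 0.0208 -0.0478
0.35 0.0281 -0.0587
0.42 0.036 -0.0691
0.49 0.0447 -0.0788
0.56 0.0541 -0.088
0.63 0.064 -0.0964
0.7 0.0745 -0.1042
0.77 0.0856 -0.1112
0.84 0.0971 -0.1174
0.91 0.109 -0.1228
0.98 0.1213 -0.1273
1.05 0.1338 -0.131
1.12 0.1466 -0.1338
1.19 0.1595 -0.1357
1.26 0.1726 -0.1367
1.33 0.1856 -0.1367
```

```bash
python3 -m jog '[[[0,0.004,-0.0125],[0,0,0]],[[0,0.0087,-0.0246],[0,0,0]],[[0,0.0144,-0.0364],[0,0,0]],[[0,0.0208,-0.0478],[0,0,0]],[[0,0.028,-0.0587],[0,0,0]]]'
python3 -m jog '[[[0,0.008,-0.0104],[0,0,0]],[[0,0.0167,-0.0201],[0,0,0]],[[0,0.026,-0.0293],[0,0,0]],[[0,0.036,-0.0377],[0,0,0]],[[0,0.0465,-0.0455],[0,0,0]]]'
```

```text
t: 2.85
tool_pos: [0.4611, 0.0336, 0.1791]
tool_rot: [-1.987, -2.43, 0.008]
contact_force: [-0.9, -5.4, -2.3]
opening: 0.0108
grip_force: 29.1
t: 3.35
tool_pos: [0.5065, 0.0417, 0.2278]
tool_rot: [-1.989, -2.43, 0.014]
contact_force: [-10.3, -9.9, 11.4]
opening: 0.0108
grip_force: 29.3
```

```bash
python3 -m jog '[[[-0.0005,0.011,-0.007],[0,0,0]],[[-0.001,0.0226,-0.0132],[0,0,0]],[[-0.0015,0.0345,-0.0186],[0,0,0]],[[-0.002,0.0468,-0.0231],[0,0,0]],[[-0.0025,0.0593,-0.0268],[0,0,0]]]'
python3 -m jog '[[[-0.0003,0.0128,-0.0028],[0,0,0]],[[-0.0006,0.0257,-0.0047],[0,0,0]],[[-0.0009,0.0388,-0.0057],[0,0,0]],[[-0.001,0.0518,-0.0057],[0,0,0]],[[-0.001,0.0518,-0.0057],[0,0,0]]]'
python3 - <<'E'
from station import optics
import cv2
d=optics.get_image('side');cv2.imwrite('pics/s2.png',d['image'])
E
```

```text
t: 3.85
tool_pos: [0.5666, 0.0524, 0.2545]
tool_rot: [-1.989, -2.431, 0.004]
contact_force: [-3.7, -4.2, 6.0]
opening: 0.0108
grip_force: 30.7
t: 4.35
tool_pos: [0.6187, 0.0616, 0.2587]
tool_rot: [1.988, 2.431, -0.002]
contact_force: [-0.0, -4.3, 2.8]
opening: 0.0108
grip_force: 31.8
```

View pics/s2.png

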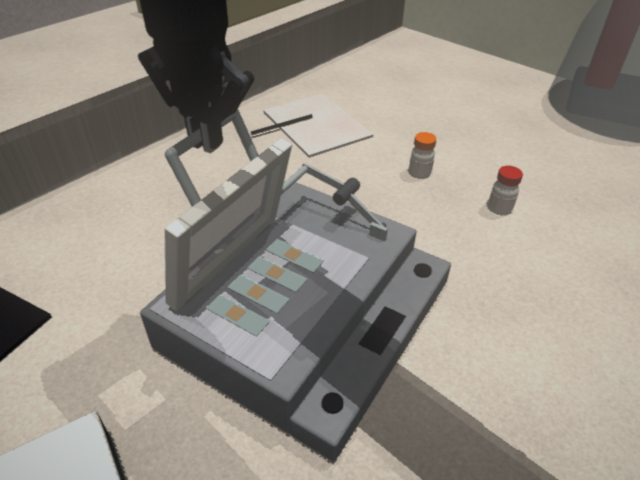

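Lid stands at about 1.3, with the knuckle at (347,190). I'll release, rise, shut the fingers and go above the knuckle.

```bash
python3 -m jog '[[[0,0,0],[0,0,0]],[[0,0,0],[0,0,0]],[[0,0,0],[0,0,0]],[[0,0,0],[0,0,0]],[[0,0,0],[0,0,0]]]' 0.6
python3 -m jog '[[[0,0,-0.015],[0,0,0]],[[0,0,-0.03],[0,0,0]],[[0,0,-0.05],[0,0,0]],[[0,0,-0.07],[0,0,0]],[[0,0,-0.07],[0,0,0]]]'
python3 -m jog '[[[-0.035,-0.015,0],[0,0,0]],[[-0.07,-0.03,0],[0,0,0]],[[-0.105,-0.05,0],[0,0,0]],[[-0.14,-0.07,0],[0,0,0]],[[-0.165,-0.09,0],[0,0,0]]]' 0
python3 -m jog '[[[0,0,0],[0,0,0]],[[0,0,0],[0,0,0]],[[0,0,0],[0,0,0]]]'
python3 - <<'E'
from station import optics
import cv2,numpy as np
a=[cv2.resize(optics.get_image(n)['image'][y:y+200,x:x+200],(600,600),interpolation=cv2.INTER_CUBIC)[:,:400] if 0 else cv2.resize(optics.get_image(n)['image'][y:y+180,x:x+130],None,fx=3,fy=3,interpolation=cv2.INTER_CUBIC) for n,x,y in [('scene',210,120),('side',270,100)]]
cv2.imwrite('pics/k3.png',np.hstack(a))
E
```

```text
t: 4.9
tool_pos: [0.6173, 0.0627, 0.2579]
tool_rot: [-1.988, -2.432, -0.0]
contact_force: [0.0, -0.2, 0.5]
opening: 0.0514
grip_force: 0.0
t: 5.4
tool_pos: [0.6193, 0.0624, 0.3342]
tool_rot: [1.984, 2.427, 0.009]
contact_force: [0.3, 0.6, 1.5]
opening: 0.0512
grip_force: 0.0
t: 5.9
tool_pos: [0.5614, -0.1191, 0.3278]
tool_rot: [1.99, 2.431, -0.001]
contact_force: [0.2, -0.4, -0.4]
opening: 0.0001
grip_force: 0.0
t: 6.2
tool_pos: [0.5624, -0.1164, 0.3279]
tool_rot: [-1.987, -2.433, -0.001]
contact_force: [-0.2, -0.6, -0.4]
opening: 0.0003
grip_force: 0.0
```

View pics/k3.png

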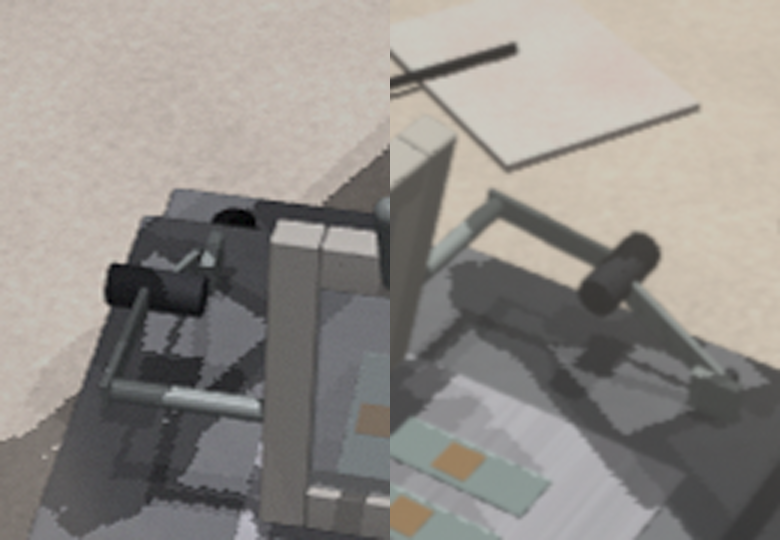

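Barrel centre is at scene (262.3,216.3) and side (346.7,191); the lid is standing by itself.

```bash
python3 - <<'E'
from h import *
s=least_squares(lambda P:np.r_[proj('scene',P)[0]-(262.3,216.3),proj('side',P)[0]-(346.7,191)],[.56,-.115,.13])
print(s.x,s.fun)
for yaw in (.18,.2):
  c,q=np.cos(yaw),np.sin(yaw);o=np.array([.435,.029])-np.array([[c,-q],[q,c]])@[-.1,.04]
  print(yaw,np.array([[c,q],[-q,c]])@(s.x[:2]-o))
E
```

```text
[ 0.5616881  -0.11591227  0.12749895] [ 0.03726044  0.04605336  0.04404642 -0.04181957]
0.18 [-0.00130229 -0.12525194]
0.2 [-0.00462685 -0.12719271]
```

```bash
python3 -m jog '[[[0,0,0.04],[0,0,0]],[[0,0,0.08],[0,0,0]],[[0,0,0.12],[0,0,0]],[[0,0,0.15],[0,0,0]],[[0,0,0.175],[0,0,0]]]' 0
python3 -m jog '[[[0,0,0.005],[0,0,0]],[[0,0,0.01],[0,0,0]],[[0,0,0.015],[0,0,0]],[[0,0.001,0.018],[0,0,0]],[[0,0.002,0.021],[0,0,0]]]'
python3 -m jog '[[[0,0.002,0.003],[0,0,0]],[[0,0.004,0.006],[0,0,0]],[[0,0.005,0.009],[0,0,0]],[[0,0.006,0.011],[0,0,0]],[[0,0.007,0.013],[0,0,0]]]'
python3 -m jog '[[[0,0,0],[0,0,0]],[[0,0,0],[0,0,0]]]'
```

```text
t: 6.8
tool_pos: [0.5616, -0.1158, 0.1504]
tool_rot: [-1.985, -2.432, 0.001]
contact_force: [0.5, -0.2, 0.4]
opening: 0.0002
grip_force: 0.0
t: 7.3
tool_pos: [0.5654, -0.1169, 0.1337]
tool_rot: [1.987, 2.43, 0.003]
contact_force: [1.3, -0.1, 1.5]
opening: -0.0
grip_force: 0.7
t: 7.8
tool_pos: [0.5708, -0.1153, 0.1185]
tool_rot: [-1.988, -2.432, 0.001]
contact_force: [-0.1, -0.5, -0.0]
opening: -0.0001
grip_force: 0.2
t: 8.0
tool_pos: [0.571, -0.1153, 0.119]
tool_rot: [-1.989, -2.432, -0.0]
contact_force: [-0.3, -0.5, 0.1]
opening: 0.0001
grip_force: 0.0
```

```bash
python3 -m jog '[[[0,0,0.001],[0,0,0]],[[0,0,0.002],[0,0,0]],[[0,0,0.003],[0,0,0]],[[0,0,0.004],[0,0,0]],[[0,0,0.004],[0,0,0]]]'
python3 - <<'E'
from station import optics
import cv2,numpy as np
a=[cv2.resize(optics.get_image(n)['image'][y:y+180,x:x+130],None,fx=3,fy=3,interpolation=cv2.INTER_CUBIC) for n,x,y in [('scene',210,120),('side',270,100)]]
cv2.imwrite('pics/k4.png',np.hstack(a))
E
```

```text
t: 8.5
tool_pos: [0.5715, -0.1155, 0.1178]
tool_rot: [1.988, 2.432, 0.0]
contact_force: [-5.2, 1.3, 12.2]
opening: -0.0001
grip_force: 5.7
```

View pics/k4.png

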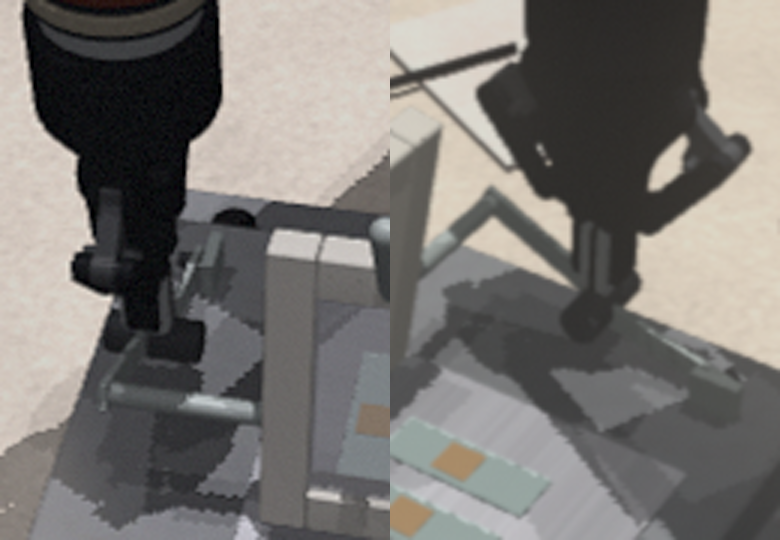

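The knuckle is down and the tool meets a firm stop at z 0.118. I'll press slightly more, then retreat and check.

```bash
python3 -m jog '[[[0,0,0.001],[0,0,0]],[[0,0,0.002],[0,0,0]],[[0,0,0.002],[0,0,0]]]'
python3 -m jog '[[[0,0,-0.02],[0,0,0]],[[0,0,-0.06],[0,0,0]],[[0,0,-0.1],[0,0,0]],[[0,0,-0.15],[0,0,0]],[[0,0,-0.2],[0,0,0]]]'
python3 -m jog '[[[0,0,0],[0,0,0]],[[0,0,0],[0,0,0]],[[0,0,0],[0,0,0]],[[0,0,0],[0,0,0]],[[0,0,0],[0,0,0]]]'
python3 - <<'E'
from station import optics
import cv2,numpy as np
a=[cv2.resize(optics.get_image(n)['image'][y:y+180,x:x+130],None,fx=3,fy=3,interpolation=cv2.INTER_CUBIC) for n,x,y in [('scene',210,120),('side',270,100)]]
cv2.imwrite('pics/k5.png',np.hstack(a))
E
```

```text
t: 8.9
tool_pos: [0.5716, -0.1155, 0.1175]
tool_rot: [1.988, 2.432, 0.0]
contact_force: [-10.0, 2.2, 19.3]
opening: 0.0003
grip_force: 9.5
t: 9.4
tool_pos: [0.5704, -0.1152, 0.3143]
tool_rot: [-1.988, -2.431, 0.0]
contact_force: [1.8, -0.2, -0.1]
opening: -0.0003
grip_force: 0.0
t: 9.9
tool_pos: [0.5703, -0.1151, 0.3107]
tool_rot: [-1.986, -2.429, 0.002]
contact_force: [-0.9, -0.2, -0.7]
opening: -0.0002
grip_force: 0.0
```

View pics/k5.png

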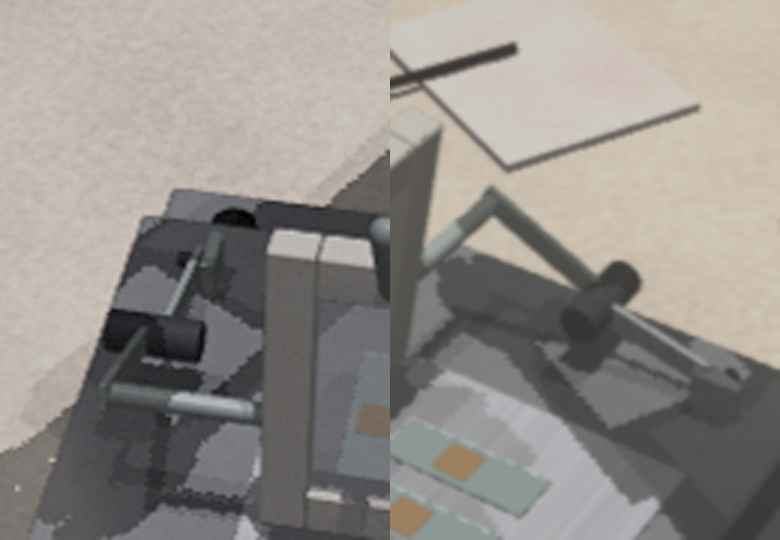

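Barrel centre is now at scene (262,231.7) and side (340.3,200.7), and it stays down. I'll check its height.

```bash
python3 - <<'E'
from h import *
s=least_squares(lambda P:np.r_[proj('scene',P)[0]-(262,231.7),proj('side',P)[0]-(340.3,200.7)],[.56,-.115,.13])
print(s.x)
c,q=np.cos(.182),np.sin(.182);o=np.array([.435,.029])-np.array([[c,-q],[q,c]])@[-.1,.04]
print(np.array([[c,q],[-q,c]])@(s.x[:2]-o))
E
```

```text
[ 0.57055383 -0.11383694  0.10672467]
[ 0.00746194 -0.12501263]
```

Knuckle is at warmer x 7.5, z 107 mm, which matches the locked position (8, 108).

```bash
python3 -c "
from station import job
print(job.finish_job())"
```

```text
the job is handed in; nothing more can be done
None
```

The warmer's lid is up and its stay is pressed past straight to the stop: the knuckle measured x 7.5, z 107 mm against the locked 8, 108. The lid stood by itself with the robot clear, and I handed the job in at about 10 s; no verdict came back.

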